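# Make up two injection-pump overhaul kits

### The job

Make up the two pump overhaul kits from the stock on the bench, one part to a compartment: the plunger barrel and the valve holder go into the two-compartment tray, either way round; the gear goes into the middle of the three-compartment tray, with the roller tappet and the narrow sleeve in its two end compartments, either way round. These are precision parts: set each down upright and flat on the tray's floor, never drop it or knock it over. Leave the wide sleeve, the pump block and the screwdriver where they are.

Things in the scene. Friction and masses are not known exactly. Their poses are not given: they have to be found in the camera images.
- tray_two: Kit tray of bare sheet metal with TWO square compartments, fixed to the bench. 84 x 164 mm outside, 16 mm high; walls, divider and floor 4 mm thick. Origin: centre of its underside. Compartments lie in a row along its own y axis, each 76 x 76 mm inside, centres at y = -40 and +40 mm (x = 0), inner floor 4 mm above the bench. Parts are taller than its walls.
- tray_three: Kit tray like the other but with THREE square compartments in a row, fixed to the bench. 84 x 244 mm outside, 16 mm high; walls, dividers and floor 4 mm. Origin: centre of its underside. Compartments 76 x 76 mm inside along its own y axis, centres at y = -80 (end), 0 (middle) and +80 mm (end), x = 0, inner floor 4 mm above the bench.
- barrel: Plunger barrel: stepped bright-steel cylinder 60 mm tall; foot 36 mm across up to 10 mm, a flange 44 mm across from 10 to 22 mm, above that a plain body 30 mm across (grip here), with a small dark bore in its top. Stands upright and loose on the bench; origin at the centre of its underside, z up along its axis; about 280 g.
- valve_holder: Delivery-valve holder: dark hexagonal foot about 38 mm over its corners and 20 mm high with a slim round threaded stem 22 to 23 mm across on top (grip here), 56 mm tall in all. Stands upright and loose on the bench; origin at the centre of its underside, z up along its axis; about 200 g.
- gear: Drive gear: toothed steel wheel 56 mm across and 16 mm thick lying flat, with a round hub 28 mm across rising from its middle to 52 mm (grip here). Stands upright and loose on the bench; origin at the centre of its underside, z up along its axis; about 450 g.
- tappet: Roller tappet: dark plain cylinder 40 mm across and 46 mm high (grip here); on its top two small cheeks with a bright roller, 22 mm across and 26 mm wide over the cheeks, reaching up to 60 mm. Stands upright and loose on the bench; origin at the centre of its underside, z up along its axis; about 340 g.
- sleeve: Narrow sleeve: plain steel tube 36 mm across, bore 24 mm, 52 mm tall. Stands upright and loose on the bench; origin at the centre of its underside, z up along its axis; about 220 g.
- wide_sleeve: Wide sleeve: plain steel tube 54 mm across, bore 42 mm, 44 mm tall, standing among the stock; in neither kit, stays where it is. Origin at the centre of its underside.
- pump_block: Bystander: aluminium injection-pump block, foot 90 x 100 mm, 109 mm tall, 2.5 kg, standing to the left of the trays. Origin at the centre of its underside.
- screwdriver: Bystander: screwdriver about 200 mm long lying on the bench beyond the stock, handle 26 mm thick. Its x axis runs along it towards the tip; origin where the handle meets the blade, at bench height.
Not all that is in view belongs to the job. Leave any pink look-alike of the gear alone.

How it is judged:
At the end, for the whole second after the job is handed in: Barrel and valve holder in the two-tray, gear mid, tappet and sleeve at the ends of the three-tray, one each: centres within 26 mm of the compartment centre each way, underside within 4 mm of the floor, within 0.1 rad of upright, released, at rest; the rest moved under 30 mm ((y of barrel in the frame of tray_two between -0.066 and -0.014 m or y of barrel in the frame of tray_two between 0.014 and 0.066 m) and x of barrel in the frame of tray_two between -0.026 and 0.026 m and z of barrel in the frame of tray_two between 0 and 0.008 m and (y of valve_holder in the frame of tray_two between -0.066 and -0.014 m or y of valve_holder in the frame of tray_two between 0.014 and 0.066 m) and x of valve_holder in the frame of tray_two between -0.026 and 0.026 m and z of valve_holder in the frame of tray_two between 0 and 0.008 m and y of gear in the frame of tray_three between -0.026 and 0.026 m and x of gear in the frame of tray_three between -0.026 and 0.026 m and z of gear in the frame of tray_three between 0 and 0.008 m and (y of tappet in the frame of tray_three between -0.106 and -0.054 m or y of tappet in the frame of tray_three between 0.054 and 0.106 m) and x of tappet in the frame of tray_three between -0.026 and 0.026 m and z of tappet in the frame of tray_three between 0 and 0.008 m and (y of sleeve in the frame of tray_three between -0.106 and -0.054 m or y of sleeve in the frame of tray_three between 0.054 and 0.106 m) and x of sleeve in the frame of tray_three between -0.026 and 0.026 m and z of sleeve in the frame of tray_three between 0 and 0.008 m and ((y of barrel in the frame of tray_two above 0 m and y of valve_holder in the frame of tray_two below 0 m) or (y of valve_holder in the frame of tray_two above 0 m and y of barrel in the frame of tray_two below 0 m)) and horizontal distance between tappet and sleeve above 0.1 m and angle between each of barrel, valve_holder, gear, tappet, sleeve's own z axis and vertical below 0.1 rad and linear speed of each of barrel, valve_holder, gear, tappet, sleeve below 0.02 m/s and angular speed of each of barrel, valve_holder, gear, tappet, sleeve below 0.2 rad/s and distance of each of wide_sleeve, pump_block, screwdriver from where it was at the start of the episode below 0.03 m); the robot touches nothing.
It fails at once if a bystander or the wide sleeve is moved by more than 30 mm (distance of any of wide_sleeve, pump_block, screwdriver from where it was at the start of the episode above 0.03 m).
It fails at once if a part of the stock is knocked over (tilted more than 1 rad) (angle between any of barrel, valve_holder, gear, tappet, sleeve, wide_sleeve's own z axis and vertical above 1 rad).
It fails at once if a part is dropped (faster than 0.7 m/s with its underside below 20 mm) ((linear speed of barrel above 0.7 m/s and height (world z) of barrel below 0.02 m) or (linear speed of valve_holder above 0.7 m/s and height (world z) of valve_holder below 0.02 m) or (linear speed of gear above 0.7 m/s and height (world z) of gear below 0.02 m) or (linear speed of tappet above 0.7 m/s and height (world z) of tappet below 0.02 m) or (linear speed of sleeve above 0.7 m/s and height (world z) of sleeve below 0.02 m)).
It also fails if it takes over 136 s, if anything falls off the work surface, if the arm or the gripper's body presses on something with over 40 N, if the wrist force passes 120 N, or if a joint passes its speed limit or range.

### The arm

A 7-joint arm with a two-finger parallel gripper is mounted at the origin on the work surface. World frame = base frame: x ahead of the robot, y to its left, z up, the work surface at z = 0. Lengths are in m, angles in rad, forces in N, time in s.
With the tool pointing down it reaches from about 0.4 to 0.925 m from the base axis. Payload 5.6 kg.
Tool frame: the origin (TCP) lies on the mounting face of the last link; the fingertips stand 173 mm ahead of it and the grasp point (between the pads) lies 155 mm ahead of it; z points along the fingers, y is the line along which they close (so a half turn about z gives the same grasp; the last joint's range is limited). The gripper opens to 85 mm and grips with 20 to 120 N. Pads are 22 mm wide; open, the fingers measure 114 mm over their backs; the gripper's body (76 mm by 85 mm) begins 54 mm behind the grasp point. The pads swing forward as they close: fully open they stand 13 mm farther back than shut.
Start: joints at [-1.185, 0.468, -0.012, 1.603, 0.006, 1.071, -0.056], TCP at [0.27, 0.591, 0.405] pointing down, gripper open.
Joint ranges: [-2.53, 2.53], [-0.31, 2.02], [-1.57, 1.55], [0.28, 2.44], [-1.29, 4.43], [0.15, 1.84], [-2.92, 2.92]. Speed limits (rad/s): [2.57, 2.57, 3.14, 3.14, 3.14, 3.14, 3.14].

### API

Orientations are given as a rotation vector (axis times angle).
In Python, from cell import * gives the robot as it stands.
- The arm moves only by the tool arm_command, never from a script. Its argument "increments" is a list of rows, each a list of 7 numbers: the shift along the tool's x, y, z in m, then the turn, a rotation vector about the tool's x, y, z in degrees, then the finger opening in m, from 0 to 0.0854. A call has exactly 8 rows; each row shifts and turns the commanded pose from where the row before left it, along the tool's axes as they then stand; what a row does not reach is not made up. A row lasts 1/8 s, in which the tool goes at most 62.5 mm and 10.7 degrees, less where a joint would pass 70% of its speed; a pose out of reach is approached as far as the arm can. A call is refused whole if a number of a shift passes 0.0625 or a number of a turn 10.7, either way. A call with a gripper value outside its range is refused whole. The fingers move at their own pace and stop on an object; the grip force is fixed at half the most. Time passes only in rows, so rows that do not move let the fingers close, or fill a call up. It gives the time, the measured TCP pose, the force, the opening and the grip force at its end, in the units of the state.
- read_state(): the state, without advancing time (a new reading comes with each control period).
- get_image(name): name is "scene" or "top" or "wrist"; returns (picture, depth): 384x512x3 uint8, red, green, blue; 384x512 float32, m along the optical axis (not along the pixel's ray), 0 where there is no reading.
- get_calibration(name): a dict with "camera_matrix" (3x3 intrinsics, pixels), "k1" (the pictures are not rectified: a ray, as slopes to the right and down, at radius r is drawn at 1 + k1 r^2 times it, then the intrinsics apply), "world_from_camera" (4x4, takes a point from camera to world coordinates); the wrist camera has in their place "mount" (4x4, takes a point from camera to tool coordinates, whose origin is the TCP and whose axes are the flange's). Camera axes: x right, y up, looking along -z (the intrinsics and any distortion apply to the point x, -y, -z); pixel columns grow to the right and rows downward; lengths in m; the calibration is good to about 2 mm. A picture is of the moment at which its call begins: read the wrist's pose just before it. get_calibration takes no time and is no camera call.
- hand_in(): hands the job in; it is judged then, once.
The state is a dict: "clock": time; "joint_positions": joint angles; "qvel": joint speeds; "joint_efforts": joint torques, N m; "tcp_pos": TCP position; "tool_rot": TCP orientation; "ft_force": force on the tool from outside, world axes, zero at the start; "torque": the same for the moment, N m; "grip_width": finger opening in m; "finger_force": force on a finger pad.
Only numpy, scipy, OpenCV 4.12 (cv2) and the standard library are available. Lean on these libraries where they do the work, as an engineer would, in place of code of your own. Each camera call takes 0.05 s, during which the arm holds its last target. There are 200 camera calls.

## Working session

There is one attempt and no reset: what is moved stays moved. The work goes in short steps, Python scripts to look and compute and a tool call to move; the robot and the scene stay as the last step left them, time stands still between calls to the robot, and variables do not carry over. Pictures are saved under pics/ and viewed, at most 14 in all, crops included, and the job is handed in when it is done.

Besides the shell and the picture viewer there is one more tool, called after "Call:" by a JSON object that holds its "fn" and its "kwargs". arm_command: Moves the arm, as the interface text tells. Its arguments: {"type":"object","properties":{"increments":{"type":"array","items":{"type":"array","items":{"type":"number"}}}},"required":["increments"]}

```bash
mkdir -p pics; ls; cat > h.py <<'E'
from cell import *
import numpy as np, cv2
from scipy.spatial.transform import Rotation as R
def cloud(name, st=None):
    img,d=get_image(name); c=get_calibration(name)
    K=np.array(c["camera_matrix"]);k1=c["k1"]
    v,u=np.mgrid[0:384,0:512].astype(np.float32)
    p=cv2.undistortPoints(np.stack([u.ravel(),v.ravel()],1)[:,None],K,np.array([k1,0,0,0,0.])).reshape(384,512,2)
    P=np.dstack([p[...,0]*d,-p[...,1]*d,-d])
    if name=="wrist":
        T=np.eye(4);T[:3,:3]=R.from_rotvec(st["tool_rot"]).as_matrix();T[:3,3]=st["tcp_pos"]
        T=T@np.array(c["mount"])
    else: T=np.array(c["world_from_camera"])
    W=P@T[:3,:3].T+T[:3,3]
    W[d==0]=np.nan
    return img,d,W
def save(n,img): cv2.imwrite("pics/"+n,cv2.cvtColor(img,cv2.COLOR_RGB2BGR))
E
python3 - <<'E'
from h import *
s=read_state();print(s)
for n in("scene","top"):
    img,d,W=cloud(n);save(n+"0.png",img);np.savez(n+"0.npz",img=img,d=d,W=W)
    c=get_calibration(n);print(n,c,(d==0).mean())
print(get_calibration("wrist"))
img,d=get_image("wrist");save("wrist0.png",img)
E
```

```text
pics
{'clock': 0.0, 'joint_positions': array([-1.18498211,  0.46840433, -0.01160414,  1.60364042,  0.00595663,
        1.07136683, -0.0563008 ]), 'qvel': array([-0.0013589 ,  0.00098583, -0.0007223 ,  0.00103188, -0.0008132 ,
        0.00132514,  0.00082881]), 'joint_efforts': array([-1.11612578e-04, -5.32376432e+01,  2.12918012e-02, -2.51299649e+01,
        1.13354248e-02,  7.74665794e-03, -1.78988067e-06]), 'tcp_pos': array([0.27019861, 0.59090429, 0.40371345]), 'tool_rot': array([-6.68497079e-01, -3.06934050e+00,  2.76386865e-03]), 'ft_force': array([-0.74548888, -0.38993857,  0.40197019]), 'torque': array([-0.02326844, -0.00099591,  0.03726591]), 'finger_force': 0.0, 'grip_width': 0.08557977268282517}
scene {'camera_matrix': array([[432.65153022,   0.        , 256.99015881],
       [  0.        , 432.65153022, 192.70511991],
       [  0.        ,   0.        ,   1.        ]]), 'k1': -0.07650007420875564, 'world_from_camera': array([[ 0.50912942, -0.45818481,  0.72859722,  1.43180325],
       [ 0.86037249,  0.24794232, -0.44529067, -0.38841813],
       [ 0.02337533,  0.85357559,  
[... 454 characters left out ...]
2],
       [-0.00952009,  0.12741495,  0.99180381,  1.48192157],
       [ 0.        ,  0.        ,  0.        ,  1.        ]])} 0.003972371419270833
{'camera_matrix': array([[340.70811782,   0.        , 251.32442964],
       [  0.        , 340.70811782, 185.77271965],
       [  0.        ,   0.        ,   1.        ]]), 'k1': -0.06665425629252072, 'mount': array([[-1.39799755e-04,  9.66032437e-01,  2.58420801e-01,
         6.44695623e-02],
       [ 9.99999922e-01,  2.30320134e-04, -3.20008978e-04,
        -4.48183686e-05],
       [-3.68658567e-04,  2.58420736e-01, -9.66032394e-01,
         3.09507635e-02],
       [ 0.00000000e+00,  0.00000000e+00,  0.00000000e+00,
         1.00000000e+00]])}
```

View pics/top0.png

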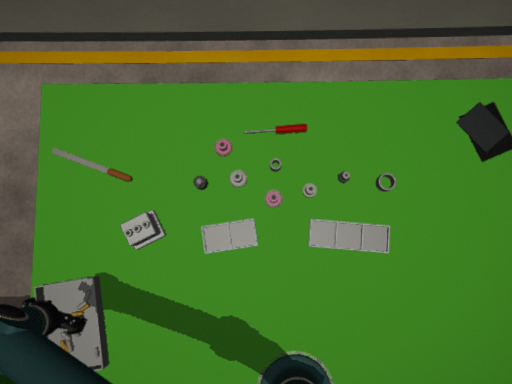

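View pics/scene0.png

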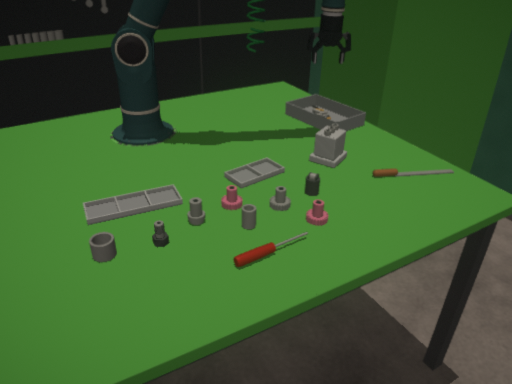

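The top view shows the tappet (201,183), gear (238,178), sleeve (275,164), barrel (310,190), holder (344,176), wide sleeve (387,182), pink look-alikes at (223,147) and (273,198), the two-tray at (230,236) and the three-tray at (349,236). The scene view agrees with this.

```bash
python3 - <<'E'
from h import *
K={}
parts=dict(tappet=(201,183,.046),gear=(238,178,.052),sleeve=(275,164,.052),barrel=(310,190,.060),valve=(344,176,.056),wide=(387,182,.044),pinkA=(223,147,.052),pinkB=(273,198,.052))
Z=np.load("top0.npz");W=Z["W"];img=Z["img"];S=np.load("scene0.npz");WS=S["W"];
def rays(name,uv,z):
    c=get_calibration(name);p=cv2.undistortPoints(np.float32(uv)[:,None],np.array(c["camera_matrix"]),np.array([c["k1"],0,0,0,0.])).reshape(-1,2)
    T=np.array(c["world_from_camera"]);d=np.c_[p[:,0],-p[:,1],-np.ones(len(p))]@T[:3,:3].T
    return T[:3,3]+d*((z-T[2,3])/d[:,2])[:,None]
g=W[(img[...,1]>120)&(img[...,0]<80)];g=g[(abs(g[:,1])<.4)&(g[:,0]>.45)&(g[:,0]<.8)];print("bench z top",np.nanmedian(g[:,2]),np.nanstd(g[:,2]))
g=WS[(S["img"][...,1]>120)&(S["img"][...,0]<80)];g=g[(abs(g[:,1])<.4)&(g[:,0]>.45)&(g[:,0]<.8)];print("bench z scene",np.nanmedian(g[:,2]),np.nanstd(g[:,2]))
for n,(u,v,h) in parts.items():
    p=rays("top",[(u,v)],h)[0]
    out=[]
    for w in(W,WS):
        m=(np.hypot(w[...,0]-p[0],w[...,1]-p[1])<.04)&(w[...,2]>.026)&(w[...,2]<.08)
        q=w[m]; out.append((m.sum(),np.round((q[:,:2].min(0)+q[:,:2].max(0))/2,4),np.round(np.ptp(q[:,:2],axis=0),3),np.round(q[:,:2].mean(0),4),np.round(np.percentile(q[:,2],97),3)))
    print(n,p.round(3));[print("   ",*o) for o in out]
# trays : non green region, min-area rect
m=((img.max(2).astype(int)-img.min(2))<40)&(img[...,1]>90)
m[:205]=0;m[262:]=0;m[:,:190]=0;m[:,410:]=0
cs,_=cv2.findContours(m.astype(np.uint8),cv2.RETR_EXTERNAL,cv2.CHAIN_APPROX_NONE)
for c in cs:
    if cv2.contourArea(c)<300: continue
    q=rays("top",c.reshape(-1,2),.016)[:,:2]
    r=cv2.minAreaRect((q*1000).astype(np.float32));print("tray top",r, "box",cv2.boxPoints(r).round(0).tolist())
for nm,y0,y1 in(("two",-.02,.30),("three",-.40,-.02)):
    for w in(W,WS):
        q=w[(w[...,2]>.011)&(w[...,2]<.022)&(w[...,0]<.56)&(w[...,0]>.35)&(w[...,1]>y0)&(w[...,1]<y1)]
        r=cv2.minAreaRect((q[:,:2]*1000).astype(np.float32));print(nm,len(q),r)
E
```

```text
bench z top -0.00015397073879630518 0.003274916027929213
bench z scene -0.0008781500409121845 0.001202610532607611
tappet [0.619 0.28  0.046]
    143 [0.6219 0.283 ] [0.037 0.038] [0.6207 0.2821] 0.062
    186 [0.6274 0.2803] [0.038 0.042] [0.6322 0.2754] 0.058
gear [0.632 0.167 0.052]
    74 [0.6353 0.1685] [0.026 0.027] [0.6347 0.1681] 0.057
    132 [0.6389 0.165 ] [0.03  0.028] [0.6441 0.1625] 0.053
sleeve [0.674 0.053 0.052]
    85 [0.6756 0.0516] [0.037 0.034] [0.6744 0.051 ] 0.056
    220 [0.6777 0.0471] [0.039 0.034] [0.6821 0.0456] 0.052
barrel [ 0.592 -0.051  0.06 ]
    94 [ 0.5935 -0.0556] [0.033 0.034] [ 0.5945 -0.0527] 0.065
    202 [ 0.6001 -0.0547] [0.031 0.03 ] [ 0.6059 -0.057 ] 0.061
valve [ 0.634 -0.155  0.056]
    56 [ 0.6362 -0.1597] [0.021 0.024] [ 0.6358 -0.1601] 0.061
    146 [ 0.642 -0.164] [0.023 0.022] [ 0.6455 -0.1651] 0.057
wide [ 0.616 -0.287  0.044]
    135 [ 0.6176 -0.2867] [0.053 0.054] [ 0.6178 -0.2862] 0.049
    364 [ 0.6221 -0.29  ] [0.056 0.052] [ 0.6244 -0.2903] 0.043
pinkA [0.729 0.212 0.052]
    75 [0.7353 0.2144] [0.027 0.026] [0.7345 0.2142] 0.
[... 317 characters left out ...]
594) box [[401.0, -288.0], [486.0, -296.0], [509.0, -52.0], [425.0, -44.0]]
tray top ((458.4241943359375, 196.77366638183594), (85.21686553955078, 165.2039794921875), 8.12688159942627) box [[405.0, 273.0], [428.0, 109.0], [512.0, 121.0], [489.0, 285.0]]
two 286 ((483.36395263671875, 156.2274627685547), (135.11012268066406, 253.02012634277344), 4.841000556945801)
two 286 ((474.0766906738281, 149.89840698242188), (103.81378173828125, 262.24847412109375), 16.416919708251953)
three 364 ((456.7707214355469, -171.56723022460938), (243.75338745117188, 92.6789779663086), 86.39195251464844)
three 524 ((457.6059265136719, -172.69949340820312), (244.1370849609375, 92.23738098144531), 84.57011413574219)
```

Call:
{"fn": "arm_command", "kwargs": {"increments": [[-0.03, -0.015, 0, 0, 0, 0, 0.085], [-0.05, -0.026, 0, 0, 0, 0, 0.085], [-0.05, -0.026, 0, 0, 0, 0, 0.085], [-0.05, -0.026, 0, 0, 0, 0, 0.085], [-0.05, -0.026, 0, 0, 0, 0, 0.085], [-0.05, -0.026, 0, 0, 0, 0, 0.085], [-0.05, -0.026, 0, 0, 0, 0, 0.085], [-0.04, -0.02, 0, 0, 0, 0, 0.085]]}}

```text
clock: 1.15
tcp_pos: [0.5286, 0.2612, 0.4046]
tool_rot: [0.671, 3.069, -0.001]
ft_force: [0.2, 1.4, -1.2]
grip_width: 0.0849
finger_force: 0.0
```

Call:
{"fn": "arm_command", "kwargs": {"increments": [[0, 0, 0, 0, 0, 8.2, 0.085], [0, 0, 0, 0, 0, 8.2, 0.085], [0, 0, 0, 0, 0, 8.2, 0.085], [0, 0, 0, 0, 0, 8.2, 0.085], [0, 0, 0, 0, 0, 8.2, 0.085], [0, 0, 0, 0, 0, 8.2, 0.085], [0, 0, 0, 0, 0, 8.2, 0.085], [0, 0, 0, 0, 0, 8, 0.085]]}}

```text
clock: 2.15
tcp_pos: [0.5272, 0.2636, 0.4044]
tool_rot: [-2.226, -2.217, 0.001]
ft_force: [0.9, -0.2, 0.4]
grip_width: 0.0849
finger_force: 0.0
```

Call:
{"fn": "arm_command", "kwargs": {"increments": [[-0.016, 0.01, 0, 0, 0, 0, 0.085], [-0.016, 0.01, 0, 0, 0, 0, 0.085], [-0.016, 0.01, 0, 0, 0, 0, 0.085], [-0.016, 0.01, 0, 0, 0, 0, 0.085], [0, 0, 0, 0, 0, 0, 0.085], [0, 0, 0, 0, 0, 0, 0.085], [0, 0, 0, 0, 0, 0, 0.085], [0, 0, 0, 0, 0, 0, 0.085]]}}

```text
clock: 3.15
tcp_pos: [0.5671, 0.2003, 0.4047]
tool_rot: [-2.219, -2.223, -0.0]
ft_force: [0.5, -0.2, -0.6]
grip_width: 0.085
finger_force: 0.0
```

```bash
cat > look.py <<'E'
from h import *
import sys
n=sys.argv[1]
s=read_state();img,d,W=cloud("wrist",s);save(n+".png",img);np.savez(n+".npz",img=img,d=d,W=W)
g=W[(img[...,1]>120)&(img[...,0]<80)];print(s["clock"],s["tcp_pos"].round(4),"bench",np.nanmedian(g[:,2]).round(4))
for (nm,x,y,h) in [("tappet",.622,.282,.046),("gear",.636,.168,.052),("sleeve",.676,.05,.052),("barrel",.595,-.055,.06),("valve",.638,-.16,.056),("wide",.619,-.288,.044),("pinkA",.737,.213,.052),("pinkB",.573,.057,.052)]:
    m=(np.hypot(W[...,0]-x,W[...,1]-y)<.04)&(W[...,2]>h-.006)&(W[...,2]<h+.006)
    q=W[m]
    if len(q)<40: continue
    c,r=cv2.minEnclosingCircle((q[:,:2]*1000).astype(np.float32))
    print(nm,len(q),"circle",np.round(c,1),round(r,1),"mean",(q.mean(0)*1000).round(1),"z",(1000*np.nanmedian(q[:,2])).round(1))
for nm,x,y in(("two",.458,.197),("three",.456,-.171)):
    q=W[(W[...,2]>.011)&(W[...,2]<.021)&(abs(W[...,0]-x)<.075)&(abs(W[...,1]-y)<.15)]
    if len(q)>100:
        r=cv2.minAreaRect((q[:,:2]*1000).astype(np.float32));print(nm,len(q),np.round(r[0],1),np.round(r[1],1),round(r[2],2))
E
python3 look.py w1
```

```text
3.15 [0.5671 0.2003 0.4047] bench -0.0001
tappet 733 circle [624.8 282.8] 20.1 mean [623.  282.1  45.9] z 45.8
gear 598 circle [639.1 167.6] 13.9 mean [638.5 168.4  51.7] z 51.9
sleeve 400 circle [677.3  49.9] 17.9 mean [673.6  49.3  50.6] z 51.3
pinkA 678 circle [739.2 213.4] 14.3 mean [737.9 214.   51.8] z 52.0
pinkB 492 circle [574.7  57.5] 14.1 mean [574.5  59.1  51.5] z 51.8
two 2375 [460.5 194. ] [ 85.7 164.9] 8.19
```

View pics/w1.png

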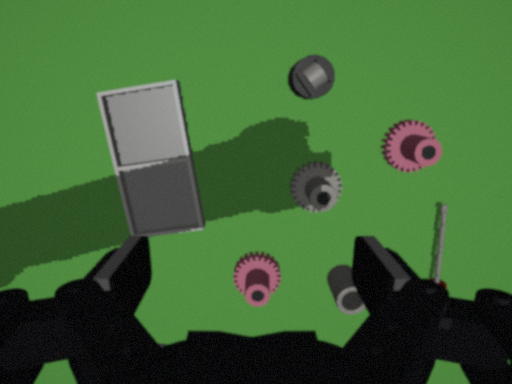

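Call:
{"fn": "arm_command", "kwargs": {"increments": [[-0.03, 0, 0, 0, 0, 0, 0.085], [-0.05, 0, 0, 0, 0, 0, 0.085], [-0.05, 0, 0, 0, 0, 0, 0.085], [-0.05, 0, 0, 0, 0, 0, 0.085], [-0.05, 0, 0, 0, 0, 0, 0.085], [-0.05, 0, 0, 0, 0, 0, 0.085], [-0.05, 0, 0, 0, 0, 0, 0.085], [0, 0, 0, 0, 0, 0, 0.085]]}}

```text
clock: 4.2
tcp_pos: [0.5667, -0.1351, 0.4051]
tool_rot: [2.228, 2.212, -0.002]
ft_force: [0.0, 0.9, 0.6]
grip_width: 0.0851
finger_force: 0.0
```

Call:
{"fn": "arm_command", "kwargs": {"increments": [[0, 0, 0, 0, 0, 0, 0.085], [0, 0, 0, 0, 0, 0, 0.085], [0, 0, 0, 0, 0, 0, 0.085], [0, 0, 0, 0, 0, 0, 0.085], [0, 0, 0, 0, 0, 0, 0.085], [0, 0, 0, 0, 0, 0, 0.085], [0, 0, 0, 0, 0, 0, 0.085], [0, 0, 0, 0, 0, 0, 0.085]]}}

```text
clock: 5.2
tcp_pos: [0.5675, -0.1304, 0.4047]
tool_rot: [2.221, 2.222, 0.0]
ft_force: [-0.3, 0.2, 0.1]
grip_width: 0.0854
finger_force: 0.0
```

```bash
python3 look.py w2
```

```text
5.2 [ 0.5675 -0.1304  0.4047] bench -0.0001
barrel 908 circle [598.9 -55.4] 15.1 mean [598.7 -55.4  59.9] z 59.9
valve 397 circle [ 639.9 -163.3] 11.1 mean [ 639.2 -162.6   55.4] z 55.7
wide 801 circle [ 620.6 -290.3] 27.6 mean [ 620.6 -289.2   42.8] z 43.3
three 2883 [ 456.9 -173.9] [244.9  84.9] 84.5
```

Call:
{"fn": "arm_command", "kwargs": {"increments": [[0.0125, 0.005, 0.0175, 0, 0, 0, 0.085], [0.0125, 0.005, 0.0175, 0, 0, 0, 0.085], [0.0125, 0.005, 0.0175, 0, 0, 0, 0.085], [0.0125, 0.005, 0.0175, 0, 0, 0, 0.085], [0.0125, 0.005, 0.0175, 0, 0, 0, 0.085], [0.0125, 0.006, 0.0175, 0, 0, 0, 0.085], [0, 0, 0, 0, 0, 0, 0.085], [0, 0, 0, 0, 0, 0, 0.085]]}}

```text
clock: 6.25
tcp_pos: [0.5987, -0.0559, 0.3]
tool_rot: [2.221, 2.221, 0.0]
ft_force: [0.5, -0.4, -0.6]
grip_width: 0.0849
finger_force: 0.0
```

Call:
{"fn": "arm_command", "kwargs": {"increments": [[0, 0, 0.016, 0, 0, 0, 0.085], [0, 0, 0.018, 0, 0, 0, 0.085], [0, 0, 0.018, 0, 0, 0, 0.085], [0, 0, 0.018, 0, 0, 0, 0.085], [0, 0, 0.018, 0, 0, 0, 0.085], [0, 0, 0.015, 0, 0, 0, 0.085], [0, 0, 0, 0, 0, 0, 0.085], [0, 0, 0, 0, 0, 0, 0.06]]}}

```text
clock: 7.25
tcp_pos: [0.5988, -0.0555, 0.197]
tool_rot: [2.221, 2.221, 0.001]
ft_force: [-0.0, 0.6, 0.2]
grip_width: 0.0693
finger_force: 0.0
```

Call:
{"fn": "arm_command", "kwargs": {"increments": [[0, 0, 0, 0, 0, 0, 0.045], [0, 0, 0, 0, 0, 0, 0.035], [0, 0, 0, 0, 0, 0, 0.02], [0, 0, 0, 0, 0, 0, 0.015], [0, 0, 0, 0, 0, 0, 0.015], [0, 0, 0, 0, 0, 0, 0.015], [0, 0, 0, 0, 0, 0, 0.015], [0, 0, 0, 0, 0, 0, 0.015]]}}

```text
clock: 8.25
tcp_pos: [0.5987, -0.0554, 0.1974]
tool_rot: [2.221, 2.222, 0.001]
ft_force: [-1.7, 0.1, 5.2]
grip_width: 0.0286
finger_force: 59.0
```

Call:
{"fn": "arm_command", "kwargs": {"increments": [[0, 0, -0.008, 0, 0, 0, 0.015], [0, 0, -0.014, 0, 0, 0, 0.015], [0, 0, -0.016, 0, 0, 0, 0.015], [0, 0, -0.016, 0, 0, 0, 0.015], [0, 0, -0.016, 0, 0, 0, 0.015], [0, 0, -0.016, 0, 0, 0, 0.015], [0, 0, -0.01, 0, 0, 0, 0.015], [0, 0, -0.004, 0, 0, 0, 0.015]]}}

```text
clock: 9.25
tcp_pos: [0.5986, -0.0553, 0.2975]
tool_rot: [2.22, 2.222, 0.001]
ft_force: [0.5, -0.1, -2.7]
grip_width: 0.0289
finger_force: 59.4
```

Call:
{"fn": "arm_command", "kwargs": {"increments": [[0.015, -0.01, 0, 0, 0, 0, 0.015], [0.03, -0.019, 0, 0, 0, 0, 0.015], [0.04, -0.025, 0, 0, 0, 0, 0.015], [0.04, -0.025, 0, 0, 0, 0, 0.015], [0.04, -0.025, 0, 0, 0, 0, 0.015], [0.03, -0.019, 0, 0, 0, 0, 0.015], [0.015, -0.009, 0, 0, 0, 0, 0.015], [0, 0, 0, 0, 0, 0, 0.015]]}}

```text
clock: 10.25
tcp_pos: [0.4648, 0.1564, 0.2962]
tool_rot: [-2.215, -2.226, 0.002]
ft_force: [-0.3, -0.8, -3.2]
grip_width: 0.0289
finger_force: 59.6
```

Call:
{"fn": "arm_command", "kwargs": {"increments": [[0, 0, 0.012, 0, 0, 0, 0.015], [0, 0, 0.018, 0, 0, 0, 0.015], [0, 0, 0.018, 0, 0, 0, 0.015], [0, 0, 0.018, 0, 0, 0, 0.015], [0, 0, 0.012, 0, 0, 0, 0.015], [0, 0, 0.007, 0, 0, 0, 0.015], [0, 0, 0, 0, 0, 0, 0.015], [0, 0, 0, 0, 0, 0, 0.015]]}}

```text
clock: 11.25
tcp_pos: [0.4667, 0.1545, 0.2121]
tool_rot: [2.221, 2.222, 0.001]
ft_force: [0.1, 0.1, -3.2]
grip_width: 0.0285
finger_force: 59.6
```

Call:
{"fn": "arm_command", "kwargs": {"increments": [[0, 0, 0.004, 0, 0, 0, 0.015], [0, 0, 0.003, 0, 0, 0, 0.015], [0, 0, 0.002, 0, 0, 0, 0.015], [0, 0, 0.0015, 0, 0, 0, 0.015], [0, 0, 0, 0, 0, 0, 0.015], [0, 0, 0, 0, 0, 0, 0.015], [0, 0, 0, 0, 0, 0, 0.015], [0, 0, 0, 0, 0, 0, 0.015]]}}

```text
clock: 12.25
tcp_pos: [0.4664, 0.1545, 0.2014]
tool_rot: [-2.221, -2.222, -0.0]
ft_force: [-2.6, -0.5, 4.2]
grip_width: 0.0286
finger_force: 60.0
```

Call:
{"fn": "arm_command", "kwargs": {"increments": [[0, 0, 0, 0, 0, 0, 0.036], [0, 0, 0, 0, 0, 0, 0.044], [0, 0, 0, 0, 0, 0, 0.055], [0, 0, 0, 0, 0, 0, 0.06], [0, 0, -0.01, 0, 0, 0, 0.06], [0, 0, -0.025, 0, 0, 0, 0.06], [0, 0, -0.035, 0, 0, 0, 0.07], [0, 0, -0.028, 0, 0, 0, 0.085]]}}

```text
clock: 13.25
tcp_pos: [0.4665, 0.1545, 0.301]
tool_rot: [2.221, 2.221, 0.002]
ft_force: [-0.7, 0.8, -0.0]
grip_width: 0.0844
finger_force: 0.0
```

Call:
{"fn": "arm_command", "kwargs": {"increments": [[-0.03, 0.016, 0, 0, 0, 0, 0.085], [-0.05, 0.027, 0, 0, 0, 0, 0.085], [-0.05, 0.027, 0, 0, 0, 0, 0.085], [-0.05, 0.027, 0, 0, 0, 0, 0.085], [-0.05, 0.027, 0, 0, 0, 0, 0.085], [-0.05, 0.027, 0, 0, 0, 0, 0.085], [-0.038, 0.022, 0, 0, 0, 0, 0.085], [0, 0, 0, 0, 0, 0, 0.085]]}}

```text
clock: 14.25
tcp_pos: [0.6397, -0.1678, 0.2999]
tool_rot: [2.225, 2.213, -0.002]
ft_force: [0.3, 0.4, -1.0]
grip_width: 0.0854
finger_force: 0.0
```

```bash
cat > st.py <<'E'
from h import *
s=read_state();print(s["clock"],s["tcp_pos"].round(4),s["tool_rot"].round(3),s["joint_positions"].round(2))
img,d=get_image("scene");save("s1.png",img[60:330,60:420])
E
python3 st.py
```

```text
14.25 [ 0.6397 -0.1678  0.2999] [ 2.225e+00  2.213e+00 -2.000e-03] [-0.1   0.63  0.44  1.68 -0.32  0.91  0.45]
```

View pics/s1.png

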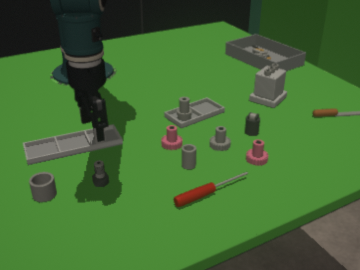

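The barrel stands upright in the two-tray at (184,107) of the crop. The gripper is over the valve holder at (100,175).

Call:
{"fn": "arm_command", "kwargs": {"increments": [[0, 0, 0, 0, 0, 0, 0.085], [0, 0, 0.018, 0, 0, 0, 0.085], [0, 0, 0.02, 0, 0, 0, 0.085], [0, 0, 0.02, 0, 0, 0, 0.085], [0, 0, 0.02, 0, 0, 0, 0.085], [0, 0, 0.018, 0, 0, 0, 0.085], [0, 0, 0.009, 0, 0, 0, 0.085], [0, 0, 0, 0, 0, 0, 0.06]]}}

```text
clock: 15.3
tcp_pos: [0.6394, -0.1635, 0.1934]
tool_rot: [-2.22, -2.221, 0.001]
ft_force: [-0.2, 0.6, -0.3]
grip_width: 0.0693
finger_force: 0.0
```

Call:
{"fn": "arm_command", "kwargs": {"increments": [[0, 0, 0, 0, 0, 0, 0.045], [0, 0, 0, 0, 0, 0, 0.035], [0, 0, 0, 0, 0, 0, 0.025], [0, 0, 0, 0, 0, 0, 0.015], [0, 0, 0, 0, 0, 0, 0.01], [0, 0, 0, 0, 0, 0, 0.01], [0, 0, 0, 0, 0, 0, 0.01], [0, 0, 0, 0, 0, 0, 0.01]]}}

```text
clock: 16.3
tcp_pos: [0.6398, -0.1634, 0.1948]
tool_rot: [2.22, 2.222, 0.001]
ft_force: [-0.9, 0.8, 5.9]
grip_width: 0.021
finger_force: 58.5
```

Call:
{"fn": "arm_command", "kwargs": {"increments": [[0, 0, -0.008, 0, 0, 0, 0.01], [0, 0, -0.014, 0, 0, 0, 0.01], [0, 0, -0.016, 0, 0, 0, 0.01], [0, 0, -0.016, 0, 0, 0, 0.01], [0, 0, -0.016, 0, 0, 0, 0.01], [0, 0, -0.016, 0, 0, 0, 0.01], [0, 0, -0.01, 0, 0, 0, 0.01], [0, 0, -0.004, 0, 0, 0, 0.01]]}}

```text
clock: 17.3
tcp_pos: [0.6397, -0.1634, 0.295]
tool_rot: [2.22, 2.222, 0.001]
ft_force: [-0.3, 0.1, -2.0]
grip_width: 0.0207
finger_force: 58.7
```

Call:
{"fn": "arm_command", "kwargs": {"increments": [[0.02, -0.009, 0, 0, 0, 0, 0.01], [0.045, -0.021, 0, 0, 0, 0, 0.01], [0.045, -0.021, 0, 0, 0, 0, 0.01], [0.045, -0.021, 0, 0, 0, 0, 0.01], [0.045, -0.021, 0, 0, 0, 0, 0.01], [0.045, -0.021, 0, 0, 0, 0, 0.01], [0.045, -0.021, 0, 0, 0, 0, 0.01], [0.045, -0.021, 0, 0, 0, 0, 0.01]]}}

```text
clock: 18.3
tcp_pos: [0.4812, 0.1738, 0.2937]
tool_rot: [-2.219, -2.223, 0.001]
ft_force: [1.2, 0.0, -1.7]
grip_width: 0.0202
finger_force: 58.9
```

Call:
{"fn": "arm_command", "kwargs": {"increments": [[0.04, -0.019, 0, 0, 0, 0, 0.01], [0.022, -0.01, 0, 0, 0, 0, 0.01], [0, 0, 0, 0, 0, 0, 0.01], [0, 0, 0.016, 0, 0, 0, 0.01], [0, 0, 0.02, 0, 0, 0, 0.01], [0, 0, 0.02, 0, 0, 0, 0.01], [0, 0, 0.018, 0, 0, 0, 0.01], [0, 0, 0.01, 0, 0, 0, 0.01]]}}

```text
clock: 19.3
tcp_pos: [0.4543, 0.2325, 0.2086]
tool_rot: [-2.223, -2.22, 0.003]
ft_force: [-0.7, -0.5, -1.6]
grip_width: 0.0207
finger_force: 58.9
```

Call:
{"fn": "arm_command", "kwargs": {"increments": [[0, 0, 0.003, 0, 0, 0, 0.01], [0, 0, 0.003, 0, 0, 0, 0.01], [0, 0, 0.003, 0, 0, 0, 0.01], [0, 0, 0.0025, 0, 0, 0, 0.01], [0, 0, 0, 0, 0, 0, 0.01], [0, 0, 0, 0, 0, 0, 0.01], [0, 0, 0, 0, 0, 0, 0.01], [0, 0, 0, 0, 0, 0, 0.01]]}}

```text
clock: 20.3
tcp_pos: [0.4545, 0.2336, 0.1988]
tool_rot: [2.221, 2.222, 0.001]
ft_force: [0.0, -0.6, -0.6]
grip_width: 0.0204
finger_force: 59.0
```

Call:
{"fn": "arm_command", "kwargs": {"increments": [[0, 0, 0.001, 0, 0, 0, 0.01], [0, 0, 0, 0, 0, 0, 0.028], [0, 0, 0, 0, 0, 0, 0.04], [0, 0, 0, 0, 0, 0, 0.055], [0, 0, -0.01, 0, 0, 0, 0.06], [0, 0, -0.025, 0, 0, 0, 0.06], [0, 0, -0.035, 0, 0, 0, 0.07], [0, 0, -0.032, 0, 0, 0, 0.085]]}}

```text
clock: 21.3
tcp_pos: [0.4544, 0.2334, 0.3013]
tool_rot: [2.221, 2.222, 0.001]
ft_force: [0.5, 0.5, 0.7]
grip_width: 0.0847
finger_force: 0.0
```

Call:
{"fn": "arm_command", "kwargs": {"increments": [[0.007, 0.024, 0, 0, 0, 0, 0.085], [0.009, 0.03, 0, 0, 0, 0, 0.085], [0.009, 0.03, 0, 0, 0, 0, 0.085], [0.009, 0.03, 0, 0, 0, 0, 0.085], [0.009, 0.03, 0, 0, 0, 0, 0.085], [0.006, 0.026, 0, 0, 0, 0, 0.085], [0, 0, 0, 0, 0, 0, 0.085], [0, 0, 0, 0, 0, 0, 0.085]]}}

```text
clock: 22.3
tcp_pos: [0.6236, 0.2824, 0.2997]
tool_rot: [-2.221, -2.222, 0.002]
ft_force: [1.0, 0.5, -1.9]
grip_width: 0.0849
finger_force: 0.0
```

Call:
{"fn": "arm_command", "kwargs": {"increments": [[0, 0, 0.014, 0, 0, 0, 0.085], [0, 0, 0.02, 0, 0, 0, 0.085], [0, 0, 0.02, 0, 0, 0, 0.085], [0, 0, 0.02, 0, 0, 0, 0.085], [0, 0, 0.02, 0, 0, 0, 0.085], [0, 0, 0.014, 0, 0, 0, 0.085], [0, 0, 0.005, 0, 0, 0, 0.085], [0, 0, 0, 0, 0, 0, 0.07]]}}

```text
clock: 23.3
tcp_pos: [0.6245, 0.2826, 0.1866]
tool_rot: [2.221, 2.222, 0.0]
ft_force: [-0.4, 0.0, -0.1]
grip_width: 0.0704
finger_force: 0.0
```

Call:
{"fn": "arm_command", "kwargs": {"increments": [[0, 0, 0, 0, 0, 0, 0.055], [0, 0, 0, 0, 0, 0, 0.045], [0, 0, 0, 0, 0, 0, 0.038], [0, 0, 0, 0, 0, 0, 0.025], [0, 0, 0, 0, 0, 0, 0.025], [0, 0, 0, 0, 0, 0, 0.025], [0, 0, 0, 0, 0, 0, 0.025], [0, 0, 0, 0, 0, 0, 0.025]]}}

```text
clock: 24.3
tcp_pos: [0.6245, 0.2828, 0.1877]
tool_rot: [-2.221, -2.222, -0.001]
ft_force: [-3.1, -0.2, 6.1]
grip_width: 0.0385
finger_force: 59.6
```

Call:
{"fn": "arm_command", "kwargs": {"increments": [[0, 0, -0.008, 0, 0, 0, 0.025], [0, 0, -0.014, 0, 0, 0, 0.025], [0, 0, -0.016, 0, 0, 0, 0.025], [0, 0, -0.016, 0, 0, 0, 0.025], [0, 0, -0.016, 0, 0, 0, 0.025], [0, 0, -0.016, 0, 0, 0, 0.025], [0, 0, -0.01, 0, 0, 0, 0.025], [0, 0, -0.004, 0, 0, 0, 0.025]]}}

```text
clock: 25.3
tcp_pos: [0.6244, 0.2827, 0.2876]
tool_rot: [2.221, 2.222, 0.001]
ft_force: [0.8, -0.6, -4.4]
grip_width: 0.0383
finger_force: 60.7
```

Call:
{"fn": "arm_command", "kwargs": {"increments": [[-0.02, -0.009, 0, 0, 0, 0, 0.025], [-0.045, -0.019, 0, 0, 0, 0, 0.025], [-0.045, -0.019, 0, 0, 0, 0, 0.025], [-0.045, -0.019, 0, 0, 0, 0, 0.025], [-0.045, -0.019, 0, 0, 0, 0, 0.025], [-0.045, -0.019, 0, 0, 0, 0, 0.025], [-0.045, -0.019, 0, 0, 0, 0, 0.025], [-0.045, -0.019, 0, 0, 0, 0, 0.025]]}}

```text
clock: 26.3
tcp_pos: [0.4817, -0.0539, 0.2867]
tool_rot: [2.221, 2.222, 0.0]
ft_force: [0.7, -0.4, -4.7]
grip_width: 0.0385
finger_force: 61.1
```

Call:
{"fn": "arm_command", "kwargs": {"increments": [[-0.03, -0.013, 0, 0, 0, 0, 0.025], [-0.012, -0.005, 0, 0, 0, 0, 0.025], [0, 0, 0, 0, 0, 0, 0.025], [0, 0, 0.016, 0, 0, 0, 0.025], [0, 0, 0.02, 0, 0, 0, 0.025], [0, 0, 0.02, 0, 0, 0, 0.025], [0, 0, 0.018, 0, 0, 0, 0.025], [0, 0, 0.01, 0, 0, 0, 0.025]]}}

```text
clock: 27.3
tcp_pos: [0.4645, -0.0931, 0.2008]
tool_rot: [-2.217, -2.223, 0.002]
ft_force: [-0.9, 0.6, -4.1]
grip_width: 0.0387
finger_force: 61.1
```

Call:
{"fn": "arm_command", "kwargs": {"increments": [[0, 0, 0.003, 0, 0, 0, 0.025], [0, 0, 0.003, 0, 0, 0, 0.025], [0, 0, 0.003, 0, 0, 0, 0.025], [0, 0, 0.002, 0, 0, 0, 0.025], [0, 0, 0, 0, 0, 0, 0.025], [0, 0, 0, 0, 0, 0, 0.025], [0, 0, 0, 0, 0, 0, 0.025], [0, 0, 0, 0, 0, 0, 0.025]]}}

```text
clock: 28.3
tcp_pos: [0.4646, -0.0945, 0.1918]
tool_rot: [2.221, 2.222, 0.0]
ft_force: [0.6, -0.3, -3.6]
grip_width: 0.0386
finger_force: 61.1
```

Call:
{"fn": "arm_command", "kwargs": {"increments": [[0, 0, 0.001, 0, 0, 0, 0.025], [0, 0, 0, 0, 0, 0, 0.044], [0, 0, 0, 0, 0, 0, 0.052], [0, 0, 0, 0, 0, 0, 0.062], [0, 0, -0.01, 0, 0, 0, 0.065], [0, 0, -0.03, 0, 0, 0, 0.065], [0, 0, -0.04, 0, 0, 0, 0.07], [0, 0, -0.03, 0, 0, 0, 0.085]]}}

```text
clock: 29.3
tcp_pos: [0.4646, -0.0946, 0.3027]
tool_rot: [2.22, 2.221, 0.002]
ft_force: [1.2, -0.8, 0.0]
grip_width: 0.0844
finger_force: 0.0
```

Call:
{"fn": "arm_command", "kwargs": {"increments": [[0.02, 0.013, 0, 0, 0, 0, 0.085], [0.04, 0.027, 0, 0, 0, 0, 0.085], [0.045, 0.03, 0, 0, 0, 0, 0.085], [0.045, 0.03, 0, 0, 0, 0, 0.085], [0.045, 0.03, 0, 0, 0, 0, 0.085], [0.04, 0.027, 0, 0, 0, 0, 0.085], [0.027, 0.0175, 0, 0, 0, 0, 0.085], [0, 0, 0, 0, 0, 0, 0.085]]}}

```text
clock: 30.3
tcp_pos: [0.6392, 0.1708, 0.3008]
tool_rot: [-2.216, -2.227, -0.001]
ft_force: [-1.5, 0.3, -0.1]
grip_width: 0.0851
finger_force: 0.0
```

Call:
{"fn": "arm_command", "kwargs": {"increments": [[0, 0, 0, 0, 0, 0, 0.085], [0, 0, 0.016, 0, 0, 0, 0.085], [0, 0, 0.022, 0, 0, 0, 0.085], [0, 0, 0.022, 0, 0, 0, 0.085], [0, 0, 0.022, 0, 0, 0, 0.085], [0, 0, 0.018, 0, 0, 0, 0.085], [0, 0, 0.01, 0, 0, 0, 0.085], [0, 0, 0, 0, 0, 0, 0.07]]}}

```text
clock: 31.3
tcp_pos: [0.6388, 0.1675, 0.1898]
tool_rot: [-2.221, -2.222, 0.002]
ft_force: [1.1, 0.2, -0.1]
grip_width: 0.0707
finger_force: 0.0
```

Call:
{"fn": "arm_command", "kwargs": {"increments": [[0, 0, 0, 0, 0, 0, 0.055], [0, 0, 0, 0, 0, 0, 0.042], [0, 0, 0, 0, 0, 0, 0.03], [0, 0, 0, 0, 0, 0, 0.015], [0, 0, 0, 0, 0, 0, 0.015], [0, 0, 0, 0, 0, 0, 0.015], [0, 0, 0, 0, 0, 0, 0.015], [0, 0, 0, 0, 0, 0, 0.015]]}}

```text
clock: 32.3
tcp_pos: [0.639, 0.1677, 0.1915]
tool_rot: [-2.221, -2.222, -0.001]
ft_force: [-2.1, -0.6, 5.8]
grip_width: 0.0267
finger_force: 58.9
```

Call:
{"fn": "arm_command", "kwargs": {"increments": [[0, 0, -0.008, 0, 0, 0, 0.015], [0, 0, -0.014, 0, 0, 0, 0.015], [0, 0, -0.016, 0, 0, 0, 0.015], [0, 0, -0.016, 0, 0, 0, 0.015], [0, 0, -0.016, 0, 0, 0, 0.015], [0, 0, -0.016, 0, 0, 0, 0.015], [0, 0, -0.01, 0, 0, 0, 0.015], [0, 0, -0.004, 0, 0, 0, 0.015]]}}

```text
clock: 33.3
tcp_pos: [0.639, 0.1677, 0.2915]
tool_rot: [2.221, 2.222, 0.001]
ft_force: [-0.4, 0.1, -5.5]
grip_width: 0.0268
finger_force: 59.3
```

Call:
{"fn": "arm_command", "kwargs": {"increments": [[-0.02, -0.011, 0, 0, 0, 0, 0.015], [-0.045, -0.024, 0, 0, 0, 0, 0.015], [-0.045, -0.024, 0, 0, 0, 0, 0.015], [-0.045, -0.024, 0, 0, 0, 0, 0.015], [-0.045, -0.024, 0, 0, 0, 0, 0.015], [-0.045, -0.024, 0, 0, 0, 0, 0.015], [-0.045, -0.024, 0, 0, 0, 0, 0.015], [-0.035, -0.019, 0, 0, 0, 0, 0.015]]}}

```text
clock: 34.3
tcp_pos: [0.4637, -0.1594, 0.2907]
tool_rot: [-2.223, -2.22, 0.001]
ft_force: [0.3, 0.5, -5.2]
grip_width: 0.0266
finger_force: 59.7
```

Call:
{"fn": "arm_command", "kwargs": {"increments": [[-0.017, -0.008, 0, 0, 0, 0, 0.015], [0, 0, 0, 0, 0, 0, 0.015], [0, 0, 0, 0, 0, 0, 0.015], [0, 0, 0.016, 0, 0, 0, 0.015], [0, 0, 0.02, 0, 0, 0, 0.015], [0, 0, 0.02, 0, 0, 0, 0.015], [0, 0, 0.018, 0, 0, 0, 0.015], [0, 0, 0.01, 0, 0, 0, 0.015]]}}

```text
clock: 35.3
tcp_pos: [0.4569, -0.1739, 0.2051]
tool_rot: [-2.219, -2.222, 0.002]
ft_force: [-0.3, 0.6, -4.6]
grip_width: 0.0268
finger_force: 59.8
```

Call:
{"fn": "arm_command", "kwargs": {"increments": [[0, 0, 0.003, 0, 0, 0, 0.015], [0, 0, 0.003, 0, 0, 0, 0.015], [0, 0, 0.003, 0, 0, 0, 0.015], [0, 0, 0.003, 0, 0, 0, 0.015], [0, 0, 0, 0, 0, 0, 0.015], [0, 0, 0, 0, 0, 0, 0.015], [0, 0, 0, 0, 0, 0, 0.015], [0, 0, 0, 0, 0, 0, 0.015]]}}

```text
clock: 36.3
tcp_pos: [0.4573, -0.1745, 0.1954]
tool_rot: [2.221, 2.222, 0.001]
ft_force: [-2.3, 0.9, 7.1]
grip_width: 0.0265
finger_force: 60.5
```

Call:
{"fn": "arm_command", "kwargs": {"increments": [[0, 0, 0, 0, 0, 0, 0.034], [0, 0, 0, 0, 0, 0, 0.045], [0, 0, 0, 0, 0, 0, 0.055], [0, 0, 0, 0, 0, 0, 0.06], [0, 0, -0.01, 0, 0, 0, 0.065], [0, 0, -0.03, 0, 0, 0, 0.065], [0, 0, -0.037, 0, 0, 0, 0.07], [0, 0, -0.03, 0, 0, 0, 0.085]]}}

```text
clock: 37.3
tcp_pos: [0.4571, -0.1746, 0.3036]
tool_rot: [2.22, 2.221, 0.001]
ft_force: [0.5, -1.0, -0.0]
grip_width: 0.0843
finger_force: 0.0
```

Call:
{"fn": "arm_command", "kwargs": {"increments": [[0.02, 0.02, 0, 0, 0, 0, 0.085], [0.036, 0.035, 0, 0, 0, 0, 0.085], [0.036, 0.036, 0, 0, 0, 0, 0.085], [0.036, 0.036, 0, 0, 0, 0, 0.085], [0.036, 0.036, 0, 0, 0, 0, 0.085], [0.036, 0.034, 0, 0, 0, 0, 0.085], [0.024, 0.023, 0, 0, 0, 0, 0.085], [0, 0, 0, 0, 0, 0, 0.085]]}}

```text
clock: 38.3
tcp_pos: [0.6779, 0.0529, 0.3018]
tool_rot: [2.216, 2.227, 0.002]
ft_force: [0.4, -0.8, 0.1]
grip_width: 0.0845
finger_force: 0.0
```

Call:
{"fn": "arm_command", "kwargs": {"increments": [[0, 0, 0, 0, 0, 0, 0.085], [0, 0, 0.016, 0, 0, 0, 0.085], [0, 0, 0.022, 0, 0, 0, 0.085], [0, 0, 0.022, 0, 0, 0, 0.085], [0, 0, 0.022, 0, 0, 0, 0.085], [0, 0, 0.02, 0, 0, 0, 0.085], [0, 0, 0.011, 0, 0, 0, 0.085], [0, 0, 0, 0, 0, 0, 0.07]]}}

```text
clock: 39.3
tcp_pos: [0.6767, 0.0496, 0.1876]
tool_rot: [-2.22, -2.221, 0.002]
ft_force: [-0.9, 0.9, -0.3]
grip_width: 0.0703
finger_force: 0.0
```

Call:
{"fn": "arm_command", "kwargs": {"increments": [[0, 0, 0, 0, 0, 0, 0.055], [0, 0, 0, 0, 0, 0, 0.045], [0, 0, 0, 0, 0, 0, 0.035], [0, 0, 0, 0, 0, 0, 0.022], [0, 0, 0, 0, 0, 0, 0.022], [0, 0, 0, 0, 0, 0, 0.022], [0, 0, 0, 0, 0, 0, 0.022], [0, 0, 0, 0, 0, 0, 0.022]]}}

```text
clock: 40.3
tcp_pos: [0.6774, 0.0497, 0.1899]
tool_rot: [2.22, 2.221, 0.002]
ft_force: [-0.8, 0.0, 7.0]
grip_width: 0.0354
finger_force: 59.2
```

Call:
{"fn": "arm_command", "kwargs": {"increments": [[0, 0, -0.008, 0, 0, 0, 0.022], [0, 0, -0.014, 0, 0, 0, 0.022], [0, 0, -0.016, 0, 0, 0, 0.022], [0, 0, -0.016, 0, 0, 0, 0.022], [0, 0, -0.016, 0, 0, 0, 0.022], [0, 0, -0.016, 0, 0, 0, 0.022], [0, 0, -0.01, 0, 0, 0, 0.022], [0, 0, -0.004, 0, 0, 0, 0.022]]}}

```text
clock: 41.3
tcp_pos: [0.6771, 0.0497, 0.2896]
tool_rot: [2.22, 2.222, 0.001]
ft_force: [0.6, 0.5, -1.2]
grip_width: 0.0347
finger_force: 60.0
```

Call:
{"fn": "arm_command", "kwargs": {"increments": [[-0.02, -0.015, 0, 0, 0, 0, 0.022], [-0.04, -0.03, 0, 0, 0, 0, 0.022], [-0.04, -0.03, 0, 0, 0, 0, 0.022], [-0.04, -0.03, 0, 0, 0, 0, 0.022], [-0.04, -0.03, 0, 0, 0, 0, 0.022], [-0.04, -0.03, 0, 0, 0, 0, 0.022], [-0.04, -0.03, 0, 0, 0, 0, 0.022], [-0.03, -0.022, 0, 0, 0, 0, 0.022]]}}

```text
clock: 42.3
tcp_pos: [0.4584, -0.2422, 0.2886]
tool_rot: [-2.223, -2.22, 0.001]
ft_force: [-0.1, 0.0, -2.8]
grip_width: 0.0349
finger_force: 60.3
```

Call:
{"fn": "arm_command", "kwargs": {"increments": [[-0.013, -0.011, 0, 0, 0, 0, 0.022], [0, 0, 0, 0, 0, 0, 0.022], [0, 0, 0, 0, 0, 0, 0.022], [0, 0, 0.016, 0, 0, 0, 0.022], [0, 0, 0.02, 0, 0, 0, 0.022], [0, 0, 0.02, 0, 0, 0, 0.022], [0, 0, 0.018, 0, 0, 0, 0.022], [0, 0, 0.01, 0, 0, 0, 0.022]]}}

```text
clock: 43.3
tcp_pos: [0.449, -0.2528, 0.203]
tool_rot: [-2.219, -2.222, 0.001]
ft_force: [-0.1, -0.7, -2.5]
grip_width: 0.035
finger_force: 60.3
```

Call:
{"fn": "arm_command", "kwargs": {"increments": [[0, 0, 0.003, 0, 0, 0, 0.022], [0, 0, 0.003, 0, 0, 0, 0.022], [0, 0, 0.003, 0, 0, 0, 0.022], [0, 0, 0.002, 0, 0, 0, 0.022], [0, 0, 0, 0, 0, 0, 0.022], [0, 0, 0, 0, 0, 0, 0.022], [0, 0, 0, 0, 0, 0, 0.022], [0, 0, 0, 0, 0, 0, 0.022]]}}

```text
clock: 44.3
tcp_pos: [0.4492, -0.2535, 0.1939]
tool_rot: [2.221, 2.222, 0.0]
ft_force: [-0.0, 0.1, -0.6]
grip_width: 0.0349
finger_force: 60.4
```

Release, rise, and back off to where the top and scene cameras can see the trays.

Call:
{"fn": "arm_command", "kwargs": {"increments": [[0, 0, 0.001, 0, 0, 0, 0.022], [0, 0, 0, 0, 0, 0, 0.042], [0, 0, 0, 0, 0, 0, 0.05], [0, 0, 0, 0, 0, 0, 0.06], [0, 0, -0.01, 0, 0, 0, 0.065], [0, 0, -0.04, 0, 0, 0, 0.065], [0, 0, -0.05, 0, 0, 0, 0.07], [0, 0, -0.05, 0, 0, 0, 0.085]]}}

```text
clock: 45.3
tcp_pos: [0.4488, -0.2534, 0.3446]
tool_rot: [2.221, 2.222, -0.0]
ft_force: [0.8, -0.2, -1.2]
grip_width: 0.0844
finger_force: 0.0
```

Call:
{"fn": "arm_command", "kwargs": {"increments": [[0.02, 0, -0.01, 0, 0, 0, 0.085], [0.035, 0, -0.01, 0, 0, 0, 0.085], [0.035, 0, -0.01, 0, 0, 0, 0.085], [0.035, 0, -0.01, 0, 0, 0, 0.085], [0.035, 0, -0.01, 0, 0, 0, 0.085], [0.02, 0, -0.01, 0, 0, 0, 0.085], [0, 0, 0, 0, 0, 0, 0.085], [0, 0, 0, 0, 0, 0, 0.085]]}}

```text
clock: 46.3
tcp_pos: [0.4488, -0.0744, 0.4027]
tool_rot: [2.222, 2.221, -0.0]
ft_force: [-0.2, -0.2, 0.4]
grip_width: 0.0849
finger_force: 0.0
```

```bash
python3 - <<'E'
from h import *
s=read_state();img,d,W=cloud("wrist",s);save("f_w.png",img);print(s["tcp_pos"])
i2,_,WS=cloud("scene");save("f_s.png",cv2.resize(i2[80:280,60:360],None,fx=2.5,fy=2.5))
for o,yaw,cs in(((.4605,.194),8.19,{"barrel":(-.04,.06),"valve":(.04,.056)}),((.4569,-.1739),-5.5,{"tappet":(.08,.046),"gear":(0,.052),"sleeve":(-.08,.052)})):
    a=np.radians(yaw);M=np.array([[np.cos(a),np.sin(a)],[-np.sin(a),np.cos(a)]])
    for w,nm in((W,"wrist"),(WS,"scene")):
        L=(w[...,:2]-o)@M.T
        for n,(y,h) in cs.items():
            q=L[(abs(L[...,0])<.038)&(abs(L[...,1]-y)<.038)&(abs(w[...,2]-h-.004)<.004)]
            z=w[...,2][(abs(L[...,0])<.038)&(abs(L[...,1]-y)<.038)&(abs(w[...,2]-h-.004)<.006)]
            if len(q)>20:
                c,r=cv2.minEnclosingCircle((q*1000).astype(np.float32));print(nm,n,len(q),np.round(c,1),round(r,1),"target y",y*1000,"top z",(1000*np.median(z)).round(1))
E
```

```text
[ 0.44876321 -0.07438003  0.40268905]
scene barrel 45 [  2.7 -42.1] 16.5 target y -40.0 top z 62.9
scene valve 23 [ 1.1 38. ] 11.8 target y 40.0 top z 58.1
wrist tappet 607 [ 1.  80.1] 20.0 target y 80.0 top z 49.8
wrist gear 546 [ 1.8 -0.8] 14.4 target y 0 top z 55.9
wrist sleeve 383 [  0.9 -79.5] 17.8 target y -80.0 top z 55.0
scene tappet 61 [ 2.4 80.2] 20.1 target y 80.0 top z 49.3
scene gear 60 [ 1.4 -1.7] 15.0 target y 0 top z 54.8
scene sleeve 65 [  2.5 -80.1] 18.6 target y -80.0 top z 54.0
```

View pics/f_s.png

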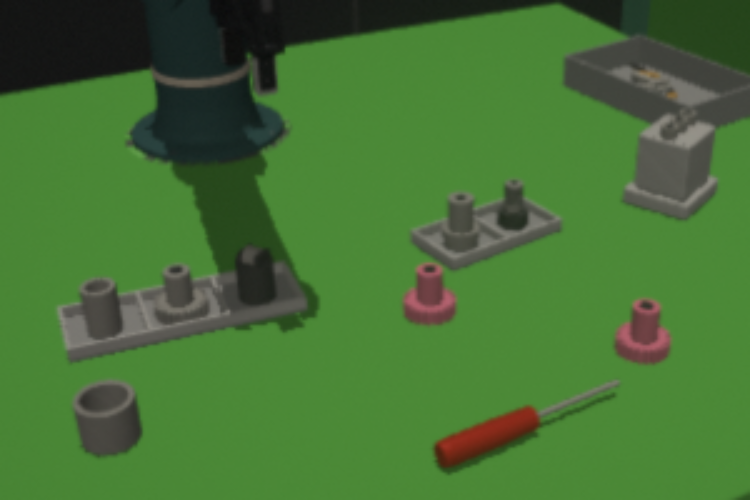

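View pics/f_w.png

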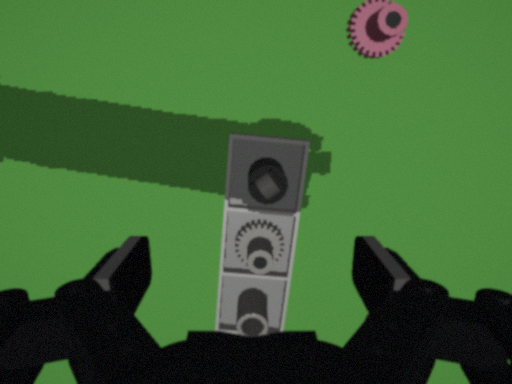

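All five parts stand upright in their compartments, within 3 mm of centre and at floor height. In the scene crop they are the sleeve (101,308), gear (178,292), tappet (254,275), barrel (460,222) and holder (513,205). The bystanders look untouched, so I'm handing in.

```bash
python3 -c "
from cell import *
print(hand_in())"
```

```text
the job is handed in; nothing more can be done
None
```

I handed the job in at about 46 s of the 136 s allowed. All five parts stand upright on the tray floors, measured within 3 mm of their compartment centres. The wide sleeve, pump block and screwdriver were never touched.

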